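# Return the camera stand to its ball-foot seats

## Task

Put the small three-footed camera stand back on its registration base for the next photograph of the painting: feel for the seats until one ball foot sits in the round cone, one in the V-groove and the third on the flat pad, with the stand level and fully home. Then bed it in with one steady downward push of about 10 N for a second, let go, and keep every contact gentle (a hard shove or a drop spoils the polished seats) and the other things where they are.

Things in the scene. Friction and masses are not known exactly. Their poses are not given: they have to be found in the camera images.
- base: registration base fixed to the table: dark steel slab 210 x 230 x 8 mm; on it two slides carry an aluminium seat plate 150 x 150 mm whose face is 32 mm above the origin (origin: centre of the slab's underside; z up). The slides leave the seat plate shifted, never turned, by up to 16 mm in base x and up to 16 mm in base y, new each time: NOT in this pose, to be felt or seen. They stand firm.
- cone_mid (a point): where the cone lies (on the seat plate's face) if the plate is centred: base (-20, -50, 32) mm; moves with the slab, not with the shift. Cone: round 90-degree pit in a round steel insert, 16 mm across at the mouth. A ball foot let down 4.6 mm off its axis stands 0.8 mm lower than on the face, 2.3 mm off 2.3 mm lower; released within 2 mm it slides home by itself (friction about 0.2).
- groove_mid (a point): the same for the middle of the V-groove: base (-20, +50, 32) mm. 90-degree V in a steel insert, 16 mm wide, 40 mm long along base y (it points at the cone)
- flat_mid (a point): the same for the flat: base (+50, 0, 32) mm. Steel pad sunk 4.7 mm in a 28 mm square pocket. A foot over the pocket does not touch until the others drop in.
- stand: loose camera stand: plate 94 x 124 x 8 mm on three 16 mm steel ball feet, black post to hold it by; about 0.4 kg, 82 mm tall. Origin under the post's axis, level with the balls' undersides; z up. Plate z = 16 to 24 mm; post 22 mm (x) by 30 mm (y), z = 24 to 82 mm. It goes on the base with its x, y along the base's. Origin above the base's: 28 mm seated, 32 mm when feet rest on the plate's face.
- foot_a (a point): centre of the stand's ball foot that goes in the cone (stand -20, -50, 8 mm); seated it is 35.6 mm above the base's origin, 40.3 mm when it rests on the seat plate's face
- foot_b (a point): centre of the stand's ball foot that goes in the groove (stand -20, +50, 8 mm); seated height as foot_a
- foot_c (a point): centre of the stand's ball foot that goes on the flat pad, alone on the side away from the other two (stand +50, 0, 8 mm); seated height as foot_a
- post_top (a point): centre of the flat top of the stand's black post, 82 mm above the stand's origin
- tape_roll: bystander: wide roll of tan tape lying flat, 90 mm across, 48 mm tall; origin at its underside
- ink_bottle: bystander: small ink bottle with black cap, 45 x 45 x 70 mm; origin at its underside
- white_tube: bystander: lying metal paint tube with a black cap, 32 x 99 x 24 mm; origin at its underside
There are look-alikes about, which are no part of the job. Several things have the shape of the stand; the one meant has the colours described above.

How it is judged:
On the way, in this order (a step that is already met when the one before it is completed fails the run):
1. the stand is lifted clear of the table (height (world z) of foot_a above 0.05 m), for 0.1 s.
2. with all three feet down in their seats, the stand is pressed on the base (weight and push together over 9 N) for 0.4 s (z of foot_a in the frame of base between 0.0346 and 0.0366 m and horizontal distance between foot_a and cone_mid below 0.025 m and z of foot_b in the frame of base between 0.0346 and 0.0366 m and horizontal distance between foot_b and groove_mid below 0.025 m and z of foot_c in the frame of base between 0.0346 and 0.0366 m and horizontal distance between foot_c and flat_mid below 0.025 m and contact force between stand and base above 9 N), for 0.4 s.
At the end, for the whole second after the job is handed in: All three ball feet are home: each foot's centre is 34.6 to 36.6 mm above the base's origin and within 25 mm across of where its own seat lies with the seat plate centred; the stand is level within 0.02 rad and at rest (z of foot_a in the frame of base between 0.0346 and 0.0366 m and horizontal distance between foot_a and cone_mid below 0.025 m and z of foot_b in the frame of base between 0.0346 and 0.0366 m and horizontal distance between foot_b and groove_mid below 0.025 m and z of foot_c in the frame of base between 0.0346 and 0.0366 m and horizontal distance between foot_c and flat_mid below 0.025 m and linear speed of stand below 0.01 m/s and angle between stand's own z axis and vertical below 0.02 rad); the robot touches nothing.
It fails at once if the stand bears on the base with more than 40 N (contact force between stand and base above 40 N).
It fails at once if the stand is tipped by more than 0.35 rad (angle between stand's own z axis and vertical above 0.35 rad).
It fails at once if a bystander is moved by more than 20 mm (distance of any of tape_roll, ink_bottle, white_tube from where it was at the start of the episode above 0.02 m).
It also fails if it takes over 72 s, if anything falls off the work surface, if the arm or the gripper's body presses on something with over 40 N, if the wrist force passes 120 N, or if a joint passes its speed limit or range.

## Robot

A 6-joint arm with a two-finger parallel gripper is mounted at the origin on a cart in front of the work surface, level with it; the furniture and walls round the work are solid. World frame = base frame: x ahead of the robot, y to its left, z up, the work surface at z = 0. Lengths are in m, angles in rad, forces in N, time in s.
With the tool pointing down it reaches from about 0.4 to 0.825 m from the base axis. Payload 7 kg.
Tool frame: the origin (TCP) lies midway between the tips of the shut fingers; the grasp point (between the pads) lies 19 mm behind it; z points along the fingers, y is the line along which they close (so a half turn about z gives the same grasp; the last joint's range is limited). The gripper opens to 88 mm and grips with 3 to 60 N. Pads are 19 mm wide; open, the fingers measure 130 mm over their backs; the gripper's body (78 mm by 193 mm) begins 47 mm behind the grasp point.
Start: joints at [1.57, 0.359, 0.012, 0, -1.224, -0.288], TCP at [0.192, 0.647, 0.227] pointing down, gripper open.
Joint ranges: [-3.07, 3.07], [-1.43, 2.12], [-1.02, 1.25], [-3.03, 1.67], [-3.05, -0], [-3.03, 3.03]. Speed limits (rad/s): [2.39, 2.39, 3.01, 3.14, 3.14, 3.14].

## Interface

Orientations are given as [roll, pitch, yaw] about the fixed x, y, z axes, in that order (R = Rz(yaw) Ry(pitch) Rx(roll)).
In Python, from station import arm gives the robot as it stands. The module is installed in compiled form; this text tells all that it offers.
- The arm moves only by the tool carry_out, never from a script. Its argument "commands" is a list of rows, each a list of 4 numbers: the shift along the world's x, y, z in units of 50 mm (1.0 is 50 mm), then the turn about the world's z in units of 6 degrees (1.0 is 6 degrees). A call has exactly 10 rows; each row is the pose to reach, as a shift and turn from the pose commanded when the call began; what a row does not reach only later rows make up. A row lasts 1/8 s, in which the tool goes at most 62.5 mm and 10.7 degrees, less where a joint would pass 70% of its speed; a pose out of reach is approached as far as the arm can. A call with a gripper value outside its range is refused whole. "claw" is the closure, from 0 (fully open) to 1 (shut), set as the call begins (left out, the last holds). The fingers move at their own pace and stop on an object; "force" is the grip in N (left out, the last holds). Time passes only in rows, so rows that repeat a pose let the fingers close, or fill a call up. It gives the time, the measured TCP pose, the force, the opening and the grip force at its end, in the units of the state.
- arm.get_state(): the state, without advancing time (a new reading comes with each control period).
- arm.grab_frame(name): name is "scene" or "top"; returns a dict with "pixels" (480x640x3 uint8, red, green, blue), "fx", "fy", "cx", "cy" (pixels), "k1" (the pictures are not rectified: a ray, as slopes to the right and down, at radius r is drawn at 1 + k1 r^2 times it, then the intrinsics apply), "eye" and "orientation" of the camera in the world. Camera axes: x right, y down, z forward; pixel columns grow to the right and rows downward; lengths in m; the calibration is good to about 2 mm. A picture is of the moment at which its call begins. There is no depth.
- arm.job_done(): hands the job in; it is judged then, once.
Trained networks look in a picture, given as the dict that the camera call returned (one of the last four; its "shot" number tells which), for a name from the list of things; names that differ only in an ending like _2 or _b are one class to them, and where a whole thing is asked for, a point or a joint stands for the part that bears it (a point fixed in the world has none). Each returns a list of dicts, best first, with "conf" (0 to 1); they miss things now and then, are a little off and sometimes report something else, mostly with a low value. They report only what shows in the picture. A call takes as long as a camera call. They do not tell look-alikes from the thing itself.
- arm.regions_of(picture, query): "pixels" (480x640 bool, what is visible of it) and "uv" ([column, row] in pixels, amid what is visible of it).
- arm.mark_of(picture, query): "uv" ([column, row] in pixels: a listed point, or the origin of a listed thing).
The state is a dict: "t": time; "q": joint angles; "qd": joint speeds; "joint_efforts": joint torques, N m; "eef_pos": TCP position; "ee_rot": TCP orientation; "force": force on the tool from outside, world axes, zero at the start; "moment": the same for the moment, N m; "width": finger opening in m; "gripper_force": force on a finger pad.
Only numpy, scipy, OpenCV 4.12 (cv2) and the standard library are available. Lean on these libraries where they do the work, as an engineer would, in place of code of your own. Each camera call takes 0.05 s, during which the arm holds its last target. There are 200 camera calls.

## Working session

There is one attempt and no reset: what is moved stays moved. The work goes in short steps, Python scripts to look and compute and a tool call to move; the robot and the scene stay as the last step left them, time stands still between calls to the robot, and variables do not carry over. Pictures are saved under pics/ and viewed, at most 10 in all, crops included, and the job is handed in when it is done.

Besides the shell and the picture viewer there is one more tool, called after ">>>" by a JSON object that holds its "op" and its "data". carry_out: Moves the arm, as the interface text tells. Its arguments: {"type":"object","properties":{"commands":{"type":"array","items":{"type":"array","items":{"type":"number"}}},"claw":{"type":"number"},"force":{"type":"number"}},"required":["commands"]}

```bash
mkdir -p pics; cat > h.py <<'E'
import numpy as np, cv2
from scipy.spatial.transform import Rotation as R
from station import arm
def rot(o):
    o=np.array(o)
    return o if o.shape==(3,3) else R.from_euler('xyz',o).as_matrix()
def ray(p,uv):
    K=np.array([[p['fx'],0,p['cx']],[0,p['fy'],p['cy']],[0,0,1]])
    q=cv2.undistortPoints(np.array([[uv]],float),K,np.array([p['k1'],0,0,0.]))[0,0]
    d=rot(p['orientation'])@np.array([q[0],q[1],1]); return np.array(p['eye']),d/np.linalg.norm(d)
def onz(p,uv,z):
    e,d=ray(p,uv); return e+d*(z-e[2])/d[2]
def tri(a,ua,b,ub):
    A=[];B=[]
    for p,u in((a,ua),(b,ub)):
        e,d=ray(p,u);M=np.eye(3)-np.outer(d,d);A.append(M);B.append(M@e)
    x=np.linalg.solve(sum(A),sum(B)); e,d=ray(b,ub); v=x-e
    return x,np.linalg.norm(v-d*(v@d))*2
def proj(p,X):
    c=rot(p['orientation']).T@(np.array(X)-p['eye']); x,y=c[:2]/c[2]; s=1+p['k1']*(x*x+y*y)
    return np.array([p['fx']*x*s+p['cx'],p['fy']*y*s+p['cy']])
E
python3 - <<'E'
from h import *
s=arm.get_state();print(s['t'],s['eef_pos'],s['ee_rot'],s['width'])
for n in('scene','top'):
    p=arm.grab_frame(n);cv2.imwrite(f'pics/{n}0.png',p['pixels'][:,:,::-1])
    print(n,p['eye'],p['orientation'],p['fx'],p['k1'])
    for q in('base','stand','post_top','cone_mid','groove_mid','flat_mid','foot_a','foot_c','tape_roll','ink_bottle','white_tube'):
        print(q,[(np.round(d['uv']).tolist(),round(d['conf'],2)) for d in arm.mark_of(p,q)])
E
```

```text
0.0 [0.19212691 0.64657615 0.22562817] [ 3.13995307e+00 -1.57633043e-04 -2.88901921e-01] 0.08757716114188954
scene [0.19578933 0.54334161 0.77721315] [-2.45416395 -0.01763627 -2.36367858] 486.21153886431455 -0.1364333897327124
base [([290.0, 340.0], 0.8)]
stand [([476.0, 246.0], 0.96), ([418.0, 217.0], 0.9), ([425.0, 193.0], 0.34), ([231.0, 258.0], 0.23)]
post_top [([494.0, 226.0], 0.79), ([421.0, 194.0], 0.78), ([433.0, 207.0], 0.4)]
cone_mid [([322.0, 326.0], 0.82)]
groove_mid [([267.0, 352.0], 0.65)]
flat_mid [([275.0, 308.0], 0.92)]
foot_a [([482.0, 266.0], 0.97), ([464.0, 233.0], 0.96), ([397.0, 208.0], 0.85), ([414.0, 233.0], 0.69), ([432.0, 207.0], 0.57)]
foot_c [([482.0, 266.0], 0.97), ([464.0, 233.0], 0.96), ([397.0, 208.0], 0.85), ([414.0, 233.0], 0.69), ([432.0, 207.0], 0.57)]
tape_roll [([284.0, 214.0], 0.77)]
ink_bottle [([347.0, 174.0], 0.89)]
white_tube [([234.0, 260.0], 0.86)]
top [0.3843454  0.10981436 0.96857529] [-2.96369988  0.0261558  -1.55706584] 450.5846304457335 -0.04904436235544864
base [([255.0, 266.0], 0.56)]
stand [([453.0, 329.0], 0.97), ([438.0, 257.0], 0.74)]
post_top [([451.0, 249.0], 0.9), ([468.0, 327.0], 0.88)]
cone_mid [([276.0, 280.0], 0.57)]
groove_mid [([235.0, 265.0], 0.94), ([432.0, 234.0], 0.25)]
flat_mid [([261.0, 240.0], 0.9)]
foot_a [([472.0, 344.0], 0.97), ([464.0, 302.0], 0.9), ([420.0, 270.0], 0.89), ([467.0, 262.0], 0.86), ([434.0, 232.0], 0.73), ([431.0, 339.0], 0.61)]
foot_c [([472.0, 344.0], 0.97), ([464.0, 302.0], 0.9), ([420.0, 270.0], 0.89), ([467.0, 262.0], 0.86), ([434.0, 232.0], 0.73), ([431.0, 339.0], 0.61)]
tape_roll [([346.0, 168.0], 0.91)]
ink_bottle [([434.0, 169.0], 0.9)]
white_tube [([279.0, 170.0], 0.85), ([440.0, 256.0], 0.7)]
```

View pics/scene0.png

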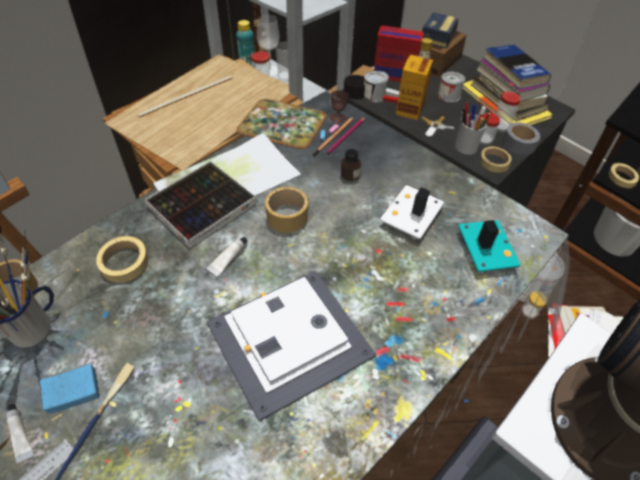

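View pics/top0.png

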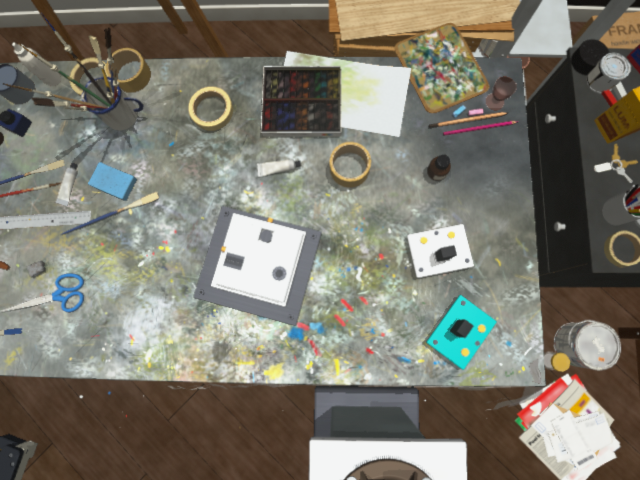

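```bash
python3 - <<'E'
from h import *
a=cv2.imread('pics/scene0.png');b=cv2.imread('pics/top0.png')
A=cv2.resize(a[170:290,365:525],(800,600)[:2] if 0 else (400,300),interpolation=3)
B=cv2.resize(b[215:380,390:510],(400,550)[:2],interpolation=3)
C=cv2.resize(a[260:420,200:390],(400,300),interpolation=3)
im=np.zeros((600,800,3),np.uint8);im[:300,:400]=A;im[300:,:400]=C;im[:550,400:]=B
cv2.imwrite('pics/crop.png',im)
E
```

```text
(no output)
```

View pics/crop.png

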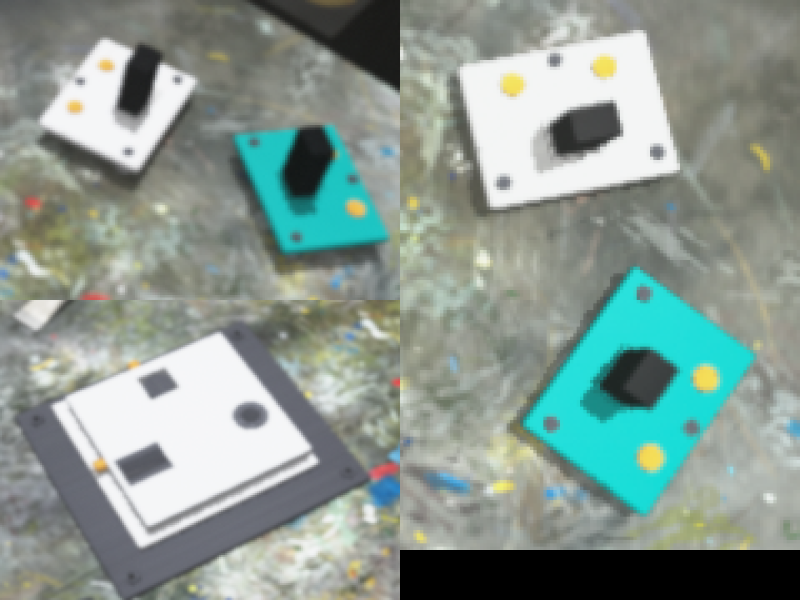

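```bash
cat > m.py <<'E'
from h import *
def blobs(p,c0,rad=12,vis=None):
    """centroid of the dark blob near c0 (grey < half)"""
    g=cv2.cvtColor(p['pixels'],cv2.COLOR_RGB2GRAY).astype(float)
    u,v=map(int,np.round(c0));w=g[v-rad:v+rad+1,u-rad:u+rad+1]
    t=(np.percentile(w,97)+w[rad-2:rad+3,rad-2:rad+3].min())/2
    n,l,st,ce=cv2.connectedComponentsWithStats((w<t).astype(np.uint8))
    k=min(range(1,n),key=lambda i:np.hypot(*(ce[i]-rad)))
    m=(l==k)*np.clip(np.percentile(w,97)-w,0,None); yy,xx=np.mgrid[-rad:rad+1,-rad:rad+1]
    return np.array([u+(m*xx).sum()/m.sum(),v+(m*yy).sum()/m.sum()]),st[k][4]
def fit(P,S):
    """planar rigid fit: P world xy, S local xy -> t, yaw, residuals"""
    P=np.array(P)[:,:2];S=np.array(S,float);p=P-P.mean(0);s=S-S.mean(0)
    y=np.arctan2((s[:,0]*p[:,1]-s[:,1]*p[:,0]).sum(),(s*p).sum());c=np.array([[np.cos(y),-np.sin(y)],[np.sin(y),np.cos(y)]])
    t=P.mean(0)-c@S.mean(0);return t,y,np.round((P-(t+S@c.T))*1000,1)
S=np.array([[-20,-50],[-20,50],[50,0]])/1000
E
python3 - <<'E'
from m import *
a=arm.grab_frame('scene');b=arm.grab_frame('top')
def rep(nm,ua,ub,rs,zz):
    A=[];B=[];T=[]
    for x,y,r in zip(ua,ub,rs):
        x,n1=blobs(a,x,r);y,n2=blobs(b,y,r);X,e=tri(a,x,b,y);T.append(X);A.append(onz(a,x,zz));B.append(onz(b,y,zz))
        print(nm,x.round(1),y.round(1),n1,n2,'tri',X.round(4),'gap',round(e,4))
    for k,P in(('tri',T),('scene',A),('top',B)):
        t,y,r=fit(P,S);print(k,t.round(4),round(np.degrees(y),2),r.tolist())
rep('seat',[(319,321),(269,347),(275,304)],[(279,273),(233,261),(265,236)],[12,15,11],.032)
rep('stand',[(416,231),(397,202.5),(436,202)] and [(416,231),(397,202),(436,202)],[(467,261),(421,270),(436,233)],[4,4,4],.024)
for p,q in((a,'post_top'),(b,'post_top')):
    print([d['uv'] for d in arm.mark_of(p,q)][:3])
    print([(d['uv'],d['pixels'].sum(),d['conf']) for d in arm.regions_of(p,'base')][:2])
t=[d['uv'] for d in arm.mark_of(a,'post_top')];u=[d['uv'] for d in arm.mark_of(b,'post_top')]
for i in t[:3]:
    for j in u[:2]: print(i,j,[x.round(4) if hasattr(x,'round') else x for x in tri(a,i,b,j)])
print('top of post z=.082',onz(b,(451,249),.082))
E
```

```text
seat [318.6 321.2] [278.8 273. ] 166 139 tri [0.4894 0.2286 0.0321] gap 0.0001
seat [267.7 347. ] [233.5 260.9] 322 238 tri [0.5141 0.3255 0.0328] gap 0.0002
seat [274.6 304.1] [265.4 235.4] 175 150 tri [0.5695 0.2597 0.0321] gap 0.0002
tri [0.5211 0.2721] -14.33 [[0.0, -0.0], [0.0, 0.0], [-0.0, -0.0]]
scene [0.5213 0.272 ] -14.51 [[0.0, -0.1], [0.2, -0.1], [-0.2, 0.2]]
top [0.5212 0.2722] -14.3 [[-0.0, -0.1], [-0.0, 0.1], [0.0, -0.0]]
stand [415.9 230.2] [466.5 260.3] 8 14 tri [ 0.5565 -0.2089 -0.1409] gap 0.025
stand [396.5 202. ] [420.6 269.4] 10 13 tri [ 0.5122 -0.0394  0.1132] gap 0.0509
stand [435.7 201.3] [436.  232.6] 10 12 tri [ 0.5302 -0.0987  0.0898] gap 0.0753
tri [ 0.5299 -0.1169] 22.33 [[26.1, -38.1], [19.8, 38.9], [-45.9, -0.8]]
scene [ 0.5349 -0.1102] -108.78 [[6.9, 6.0], [-8.9, 3.8], [2.0, -9.8]]
top [ 0.5311 -0.1136] 11.63 [[-0.2, 0.3], [-0.3, -0.3], [0.5, -0.1]]
[[492.5, 223.6], [421.4, 196.2]]
[([289.8, 346.0], np.int64(13772), 0.74)]
[[447.0, 249.2], [467.1, 326.4]]
[([254.5, 263.9], np.int64(10425), 0.9), ([438.9, 249.7], np.int64(2499), 0.39)]
[492.5, 223.6] [447.0, 249.2] [array([ 0.4502, -0.1095,  0.1186]), np.float64(0.156)]
[492.5, 223.6] [467.1, 326.4] [array([ 0.3824, -0.1466,  0.0799]), np.float64(0.0031)]
[421.4, 196.2] [447.0, 249.2] [array([ 0.5348, -0.1162,  0.067 ]), np.float64(0.0058)]
[421.4, 196.2] [467.1, 326.4] [array([ 0.438 , -0.0789,  0.1627]), np.float64(0.1365)]
top of post z=.082 [ 0.53534239 -0.11933422  0.082     ]
```

>>> {"op": "carry_out", "data": {"commands": [[0.8, -0.8, 0, 0.5], [1.6, -1.6, 0, 1], [2.4, -2.4, 0, 1.5], [3.2, -3.2, 0, 2], [4, -4, 0, 2.5], [4.8, -4.8, 0, 3], [5.6, -5.6, 0, 3.5], [6.4, -6.4, 0, 4], [7, -7.4, 0, 4.5], [7.2, -8.4, 0, 4.7]], "claw": 0, "force": 25}}

```text
t: 2.85
eef_pos: [0.5535, 0.2252, 0.2261]
ee_rot: [3.141, 0.0, 0.204]
force: [0.3, -0.1, -1.1]
width: 0.0878
gripper_force: 0.0
```

```bash
python3 - <<'E'
from m import *
s=arm.get_state();print(s['t'],s['eef_pos'],s['ee_rot'],s['force'])
a=arm.grab_frame('scene');b=arm.grab_frame('top')
T=[];A=[];B=[]
for x,y in zip([(436,202),(416,231),(397,202)],[(467,261),(421,270),(436,233)]):
    x,_=blobs(a,x,4);y,_=blobs(b,y,4);X,e=tri(a,x,b,y);print(x,y,X.round(4),round(e,4));T.append(X);A.append(onz(a,x,.024));B.append(onz(b,y,.024))
for P in(T,A,B): t,y,r=fit(P,S);print(t.round(4),round(np.degrees(y),2),r.tolist())
E
```

```text
2.85 [0.5535417  0.22520899 0.22614172] [3.14118753e+00 2.33580582e-04 2.03692400e-01] [ 0.3408003  -0.14965301 -1.09110816]
[435.50276243 201.5       ] [466.53413089 260.27938072] [ 0.521  -0.1664  0.0242] 0.0007
[415.9703154  230.30797774] [420.61123941 269.40338722] [ 0.5009 -0.0691  0.0239] 0.0006
[396.53747715 202.02559415] [435.97658283 232.56114484] [ 0.5803 -0.1038  0.0236] 0.0006
[ 0.5308 -0.1137] 11.56 [[-0.2, 0.4], [-0.3, -0.3], [0.5, -0.1]]
[ 0.5305 -0.1138] 11.71 [[-0.2, 0.1], [-0.2, -0.2], [0.4, 0.1]]
[ 0.5311 -0.1136] 11.63 [[-0.2, 0.3], [-0.3, -0.3], [0.4, -0.1]]
```

>>> {"op": "carry_out", "data": {"commands": [[0, -1, 0, 0], [-0.1, -2.1, 0, 0], [-0.2, -3.2, 0, 0], [-0.3, -4.3, 0, 0], [-0.4, -5.4, 0, 0], [-0.45, -6.4, 0, 0], [-0.45, -6.78, -0.6, 0], [-0.45, -6.78, -1.4, 0], [-0.45, -6.78, -2, 0], [-0.45, -6.78, -2, 0]]}}

```text
t: 4.2
eef_pos: [0.5282, -0.112, 0.1247]
ee_rot: [-3.141, 0.004, 0.203]
force: [0.4, 0.1, 1.3]
width: 0.0878
gripper_force: 0.0
```

>>> {"op": "carry_out", "data": {"commands": [[0.04, -0.03, -0.3, 0], [0.04, -0.03, -0.6, 0], [0.04, -0.03, -0.9, 0], [0.04, -0.03, -1.2, 0], [0.04, -0.03, -1.4, 0], [0.04, -0.03, -1.6, 0], [0.04, -0.03, -1.7, 0], [0.04, -0.03, -1.73, 0], [0.04, -0.03, -1.73, 0], [0.04, -0.03, -1.73, 0]]}}

```text
t: 5.45
eef_pos: [0.532, -0.1135, 0.0405]
ee_rot: [3.142, -0.001, 0.203]
force: [-0.0, 0.3, 0.2]
width: 0.0878
gripper_force: 0.0
```

>>> {"op": "carry_out", "data": {"commands": [[0, 0, 0, 0], [0, 0, 0, 0], [0, 0, 0, 0], [0, 0, 0, 0], [0, 0, 0, 0], [0, 0, 0, 0], [0, 0, 0, 0], [0, 0, 0, 0], [0, 0, 0, 0], [0, 0, 0, 0]], "claw": 1, "force": 30}}

```text
t: 6.7
eef_pos: [0.5317, -0.1135, 0.0401]
ee_rot: [3.142, 0.0, 0.203]
force: [-0.2, -0.5, 0.4]
width: 0.0297
gripper_force: 30.0
```

>>> {"op": "carry_out", "data": {"commands": [[0, 0, 0.2, 0], [0, 0, 0.6, 0], [0, 0, 1.1, 0], [0, 0, 1.6, 0], [0, 0.4, 2, 0], [0, 1, 2, -0.5], [0, 1.8, 2, -1], [0, 2.6, 2, -1.5], [0, 3.4, 2, -2], [0, 4.2, 2, -2.5]]}}

```text
t: 7.95
eef_pos: [0.5311, 0.0977, 0.1403]
ee_rot: [-3.142, 0.001, -0.06]
force: [0.8, 0.6, -4.7]
width: 0.03
gripper_force: 30.0
```

>>> {"op": "carry_out", "data": {"commands": [[-0.05, 0.8, 0, -0.5], [-0.1, 1.6, 0, -1], [-0.15, 2.4, 0, -1.5], [-0.2, 3, 0, -1.83], [-0.2, 3.4, -0.1, -1.83], [-0.2, 3.52, -0.4, -1.83], [-0.2, 3.52, -0.7, -1.83], [-0.2, 3.52, -0.8, -1.83], [-0.2, 3.52, -0.8, -1.83], [-0.2, 3.52, -0.8, -1.83]]}}

```text
t: 9.2
eef_pos: [0.5222, 0.2723, 0.1005]
ee_rot: [-3.141, -0.0, -0.25]
force: [0.4, 0.9, -3.8]
width: 0.0298
gripper_force: 30.0
```

```bash
python3 - <<'E'
from m import *
s=arm.get_state();print(s['t'],s['eef_pos'],s['ee_rot'],s['force'],s['width'])
im=[]
for n,c in(('scene',(290,300)),('top',(255,260))):
    p=arm.grab_frame(n);g=p['pixels'][:,:,::-1].copy()
    u,v=c;im.append(cv2.resize(g[v-100:v+100,u-66:u+67],(400,600),interpolation=3))
    y=np.arctan2(*[0,1]);
    yaw=s['ee_rot'][2];c,sn=np.cos(yaw),np.sin(yaw);o=np.array(s['eef_pos'])
    print(n,[proj(p,[o[0]+c*q[0]-sn*q[1],o[1]+sn*q[0]+c*q[1],o[2]-.0161]).round(1).tolist() for q in S])
cv2.imwrite('pics/hov.png',np.hstack(im))
E
```

```text
9.2 [0.5221523  0.27227359 0.10051894] [-3.14111274e+00 -4.84773703e-04 -2.50430250e-01] [ 0.39407425  0.88429623 -3.78909597] 0.02978662897547488
scene [[318.5, 305.1], [265.1, 331.9], [272.4, 287.5]]
top [[275.5, 269.6], [227.7, 256.7], [261.4, 229.8]]
```

View pics/hov.png

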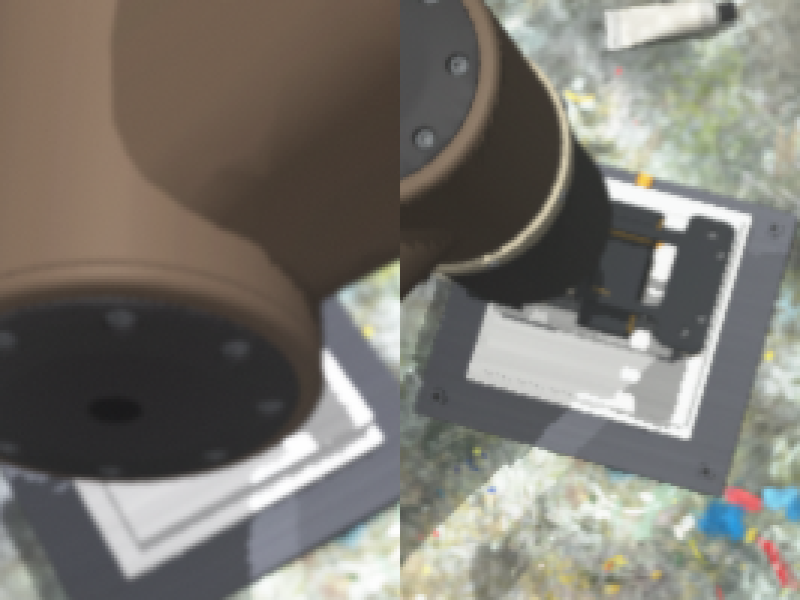

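>>> {"op": "carry_out", "data": {"commands": [[0, 0, -0.1, 0], [0, 0, -0.2, 0], [0, 0, -0.3, 0], [0, 0, -0.4, 0], [0, 0, -0.46, 0], [0, 0, -0.5, 0], [0, 0, -0.52, 0], [0, 0, -0.52, 0], [0, 0, -0.52, 0], [0, 0, -0.52, 0]]}}

```text
t: 10.55
eef_pos: [0.5218, 0.2726, 0.0742]
ee_rot: [-3.141, -0.0, -0.25]
force: [-0.6, -0.2, -4.2]
width: 0.03
gripper_force: 30.0
```

>>> {"op": "carry_out", "data": {"commands": [[0, 0, -0.01, 0], [0, 0, -0.02, 0], [0, 0, -0.03, 0], [0, 0, -0.04, 0], [0, 0, -0.05, 0], [0, 0, -0.06, 0], [0, 0, -0.07, 0], [0, 0, -0.07, 0], [0, 0, -0.07, 0], [0, 0, -0.07, 0]]}}

```text
t: 11.8
eef_pos: [0.5218, 0.2725, 0.0706]
ee_rot: [-3.142, 0.0, -0.25]
force: [0.1, 0.6, -4.5]
width: 0.0299
gripper_force: 30.0
```

>>> {"op": "carry_out", "data": {"commands": [[0, 0, -0.005, 0], [0, 0, -0.01, 0], [0, 0, -0.015, 0], [0, 0, -0.02, 0], [0, 0, -0.025, 0], [0, 0, -0.03, 0], [0, 0, -0.035, 0], [0, 0, -0.035, 0], [0, 0, -0.035, 0], [0, 0, -0.035, 0]]}}

```text
t: 13.05
eef_pos: [0.5219, 0.2723, 0.0691]
ee_rot: [3.141, -0.0, -0.25]
force: [1.2, -5.3, 4.1]
width: 0.03
gripper_force: 30.0
```

>>> {"op": "carry_out", "data": {"commands": [[0, -0.006, 0, 0], [0.002, -0.012, 0, 0], [0.004, -0.016, 0, 0], [0.004, -0.02, 0, 0], [0.004, -0.02, 0, 0], [0.004, -0.02, 0, 0], [0.004, -0.02, -0.005, 0], [0.004, -0.02, -0.01, 0], [0.004, -0.02, -0.01, 0], [0.004, -0.02, -0.01, 0]]}}

```text
t: 14.3
eef_pos: [0.5221, 0.2715, 0.0684]
ee_rot: [-3.142, -0.0, -0.25]
force: [2.7, -4.4, 3.6]
width: 0.0301
gripper_force: 30.0
```

>>> {"op": "carry_out", "data": {"commands": [[0.003, -0.005, 0, 0], [0.006, -0.01, 0, 0], [0.01, -0.015, 0, 0], [0.012, -0.018, 0, 0], [0.012, -0.018, 0, 0], [0.012, -0.018, 0, 0], [0.012, -0.018, -0.005, 0], [0.012, -0.018, -0.01, 0], [0.012, -0.018, -0.01, 0], [0.012, -0.018, -0.01, 0]]}}

```text
t: 15.55
eef_pos: [0.5225, 0.2706, 0.0678]
ee_rot: [3.142, 0.0, -0.25]
force: [-0.0, -1.9, 0.0]
width: 0.0297
gripper_force: 30.0
```

>>> {"op": "carry_out", "data": {"commands": [[0, -0.004, 0, 0], [0, -0.008, -0.003, 0], [0, -0.008, -0.006, 0], [0, -0.008, -0.009, 0], [0, -0.008, -0.012, 0], [0, -0.008, -0.012, 0], [0, -0.008, -0.012, 0], [0, -0.008, -0.012, 0], [0, -0.008, -0.012, 0], [0, -0.008, -0.012, 0]]}}

```text
t: 16.8
eef_pos: [0.5226, 0.2704, 0.0676]
ee_rot: [-3.141, -0.0, -0.25]
force: [-1.7, 0.1, 5.3]
width: 0.0299
gripper_force: 30.0
```

>>> {"op": "carry_out", "data": {"commands": [[-0.002, 0, -0.005, 0], [-0.004, 0, -0.01, 0], [-0.004, 0, -0.01, 0], [-0.004, 0, -0.01, 0], [-0.004, 0, -0.01, 0], [-0.004, 0, -0.01, 0], [-0.004, 0, -0.01, 0], [-0.004, 0, -0.01, 0], [-0.004, 0, -0.01, 0], [-0.004, 0, -0.01, 0]]}}

```text
t: 18.05
eef_pos: [0.5226, 0.2703, 0.0676]
ee_rot: [-3.141, -0.001, -0.25]
force: [-1.7, -1.6, 8.9]
width: 0.0297
gripper_force: 30.0
```

>>> {"op": "carry_out", "data": {"commands": [[0, 0, 0, 0], [0, 0, 0, 0], [0, 0, 0, 0], [0, 0, 0, 0], [0, 0, 0, 0], [0, 0, 0.005, 0], [0, 0, 0.01, 0], [0, 0, 0.016, 0], [0, 0, 0.016, 0], [0, 0, 0.016, 0]]}}

```text
t: 19.3
eef_pos: [0.5225, 0.2703, 0.0676]
ee_rot: [-3.141, -0.0, -0.25]
force: [0.1, -1.4, 3.3]
width: 0.0298
gripper_force: 30.0
```

>>> {"op": "carry_out", "data": {"commands": [[0, 0, 0, 0], [0, 0, 0, 0], [0, 0, 0, 0], [0, 0, 0, 0], [0, 0, 0, 0], [0, 0, 0, 0], [0, 0, 0, 0], [0, 0, 0, 0], [0, 0, 0, 0], [0, 0, 0, 0]], "claw": 0}}

```text
t: 20.55
eef_pos: [0.5224, 0.2702, 0.0675]
ee_rot: [-3.142, -0.0, -0.25]
force: [-0.4, -0.7, -0.2]
width: 0.0877
gripper_force: 0.0
```

Released; go straight up, then aside to look.

>>> {"op": "carry_out", "data": {"commands": [[0, 0, 0.2, 0], [0, 0, 0.5, 0], [0, 0, 1, 0], [0, 0, 1.6, 0], [0, 0, 2.2, 0], [0, -0.8, 2.4, 0], [0, -1.8, 2.4, 0], [0, -2.8, 2.4, 0], [0, -3.8, 2.4, 0], [0, -4.8, 2.4, 0]]}}

```text
t: 21.8
eef_pos: [0.5224, 0.0288, 0.1891]
ee_rot: [-3.141, -0.002, -0.25]
force: [1.1, -0.1, 0.4]
width: 0.0874
gripper_force: 0.0
```

```bash
python3 - <<'E'
from m import *
s=arm.get_state();print(s['t'],s['eef_pos'],s['force'])
im=[];P={}
W=fit.__call__
yaw=np.radians(-14.35);c,sn=np.cos(yaw),np.sin(yaw);o=np.array([.5211,.2715])
ps=[arm.grab_frame('scene'),arm.grab_frame('top')]
for p,cc in zip(ps,((290,300),(255,260))):
    u,v=cc;im.append(cv2.resize(p['pixels'][v-100:v+100,u-66:u+67,::-1],(400,600),interpolation=3))
cv2.imwrite('pics/end.png',np.hstack(im))
T=[];B=[]
for q in S:
    X=[o[0]+c*q[0]-sn*q[1],o[1]+sn*q[0]+c*q[1],.052]
    try:
        x,_=blobs(ps[0],proj(ps[0],X),4);y,_=blobs(ps[1],proj(ps[1],X),4);Z,e=tri(ps[0],x,ps[1],y);print(x,y,Z.round(4),round(e,4));T.append(Z);B.append(onz(ps[1],y,.052))
    except Exception as e: print(e)
for k in(T,B): t,y,r=fit(k,S);print(t,np.degrees(y),r.tolist())
E
```

```text
21.8 [0.52241031 0.02877913 0.18906515] [ 1.11286768 -0.08562809  0.3829775 ]
[318.63909165 315.35523114] [280.7278481  271.87341772] [0.492  0.2241 0.0425] 0.0028
[266.97327989 341.49298597] [232.21910856 260.34708738] [0.5137 0.3246 0.0511] 0.0024
[275.54650133 299.5279008 ] [262.81954887 231.4887218 ] [0.5705 0.2605 0.0501] 0.0085
[0.52211455 0.27040483] -11.924717715597286 [[-0.2, -1.6], [0.8, 1.1], [-0.6, 0.4]]
[0.52206729 0.27006104] -10.937494156351677 [[-3.3, -2.5], [0.5, 0.8], [2.7, 1.7]]
```

View pics/end.png

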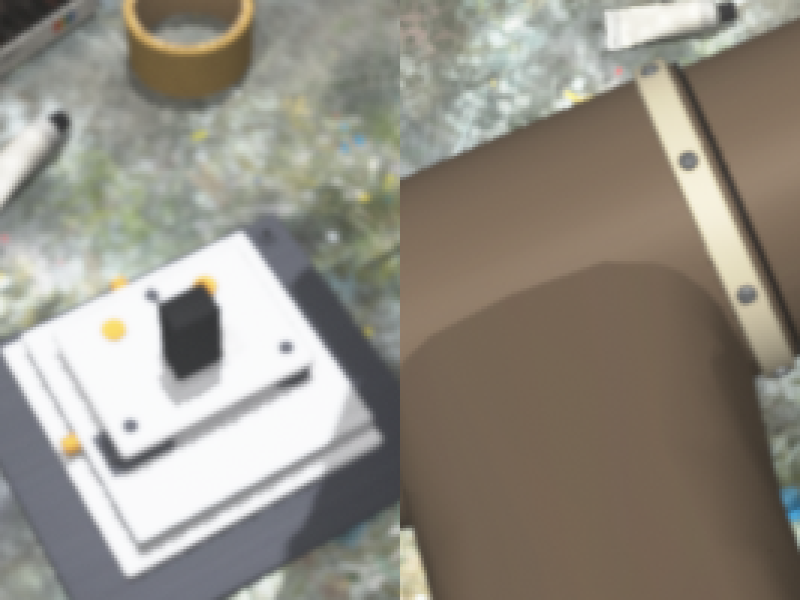

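>>> {"op": "carry_out", "data": {"commands": [[-0.2, -0.8, 0, 0], [-0.4, -1.8, 0, 0], [-0.4, -2.8, 0, 0], [-0.4, -3.8, 0, 0], [-0.4, -4.8, 0, 0], [-0.4, -5.6, 0, 0], [-0.4, -6.2, 0, 0], [-0.4, -6.2, 0, 0], [-0.4, -6.2, 0, 0], [-0.4, -6.2, 0, 0]]}}

```text
t: 23.15
eef_pos: [0.5026, -0.2789, 0.188]
ee_rot: [-3.141, -0.001, -0.249]
force: [1.0, -0.5, -0.4]
width: 0.0875
gripper_force: 0.0
```

```bash
python3 - <<'E'
from m import *
a,b=arm.grab_frame('scene'),arm.grab_frame('top')
yaw=np.radians(-14.35);c,sn=np.cos(yaw),np.sin(yaw);o=np.array([.5216,.2705])
T=[];A=[];B=[]
for q in S:
    X=[o[0]+c*q[0]-sn*q[1],o[1]+sn*q[0]+c*q[1],.052]
    x,_=blobs(a,proj(a,X),4);y,_=blobs(b,proj(b,X),4);Z,e=tri(a,x,b,y);print(x,y,Z.round(4),round(e,4));T.append(Z);A.append(onz(a,x,.052));B.append(onz(b,y,.052))
for k in(T,A,B): t,y,r=fit(k,S);print(t,np.degrees(y),r.tolist())
E
```

```text
[318.64073777 315.35685646] [277.5393053  271.98446069] [0.4894 0.2288 0.0521] 0.0001
[266.97352747 341.4950364 ] [231.3897893  259.60696921] [0.514  0.3255 0.0526] 0.0003
[275.17239527 298.98496241] [263.97697077 233.46235607] [0.5688 0.2593 0.0504] 0.0027
[0.52084258 0.27202103] -14.533655474731871 [[0.4, 0.1], [-0.0, 0.0], [-0.4, -0.2]]
[0.52029018 0.2720149 ] -14.783084338537359 [[1.3, -0.0], [0.7, -0.1], [-2.0, 0.2]]
[0.52112433 0.27217986] -14.316878235540807 [[-0.0, 0.1], [-0.1, -0.0], [0.2, -0.1]]
```

```bash
python3 -c "
from station import arm
print(arm.job_done())"
```

```text
the job is handed in; nothing more can be done
None
```

The white-plated stand is seated in the cone, groove and flat pad, bedded in with a steady push of about 9–10 N, released and handed in; both cameras put its plate top at seated height (about 52 mm) and its position within 0.5 mm of the seats, though no verdict came back; I chose it over the teal look-alike, which also has a black post, because of its plain plate.

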